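# Turn the circulation pump up four clicks and start it

### The arm

A 6-joint arm with a two-finger parallel gripper is mounted at the origin on the work surface. World frame = base frame: x ahead of the robot, y to its left, z up, the work surface at z = 0. Lengths are in m, angles in degrees, forces in N, time in s.
With the tool pointing down it reaches from about 0.225 to 0.725 m from the base axis. Payload 3.1 kg.
Tool frame: the origin (TCP) lies between the finger pads; the fingertips stand ctrl.tcp_to_tips ahead of it and the grasp point (between the pads) lies 3 mm ahead of it (ctrl.tcp_to_tips is the distance from the TCP to the fingertips, in m); z points along the fingers, x is the direction in which the jaws open and shut, and the axes are right-handed (so a half turn about z gives the same grasp; the last joint's range is limited). The gripper opens to 85 mm and grips with 20 to 120 N. Pads are 22 mm wide; open, the fingers measure 114 mm over their backs; the gripper's body (76 mm by 85 mm) begins 54 mm behind the grasp point. The pads swing forward as they close: fully open they stand 13 mm farther back than shut.
Start: joints at [-7.322, 2.75, 5.684, 92.934, 0, 82.678], TCP at [0.525, -0, 0.253] pointing down, gripper open.
Joint ranges: [-166.93, 166.93], [-56.73, 111.36], [-69.38, 81.34], [-121.58, 131.49], [-85.45, 84.26], [-180, 180]. Speed limits (degrees/s): [159.86, 159.86, 180, 180, 180, 180].

### API

Orientations are given as [roll, pitch, yaw] about the fixed x, y, z axes, in that order (R = Rz(yaw) Ry(pitch) Rx(roll)).
In Python, from plant import ctrl, viewer, workorder, nets gives the robot as it stands.
- The arm moves only by the tool move_arm, never from a script. Its argument "steps" is a list of rows, each an object with "translation": the shift along the tool's x, y, z in mm, a list of three; "turn": the turn about the tool's z in rad. In form: [{"translation": [dx, dy, dz], "turn": turn}, ...]. A call has exactly 5 rows; each row is the pose to reach, as a shift and turn from the pose measured when the call began, along the tool's axes at that moment; what a row does not reach only later rows make up. A row lasts 1/10 s, in which the tool goes at most 50 mm and 8.59 degrees, less where a joint would pass 70% of its speed; a pose out of reach is approached as far as the arm can. A call with a gripper value outside its range is refused whole. "claw" is the closure, from 0 (fully open) to 1 (shut), set as the call begins (left out, the last holds). The fingers move at their own pace and stop on an object; "force" is the grip in N (left out, the last holds). Time passes only in rows, so rows that repeat a pose let the fingers close, or fill a call up. It gives the time, the measured TCP pose, the force and the opening at its end, in the units of the state.
- ctrl.get_obs(): the state, without advancing time (a new reading comes with each control period).
- viewer.snapshot(name): name is "scene" or "side" or "wrist"; returns a dict with "img" (384x512x3 uint8, red, green, blue), "camera_matrix" (3x3 intrinsics, pixels), "R" (3x3) and "t" (3): a world point X has camera coordinates R X + t. Camera axes: x right, y down, z forward; pixel columns grow to the right and rows downward; lengths in m; the calibration is good to about 2 mm. A picture is of the moment at which its call begins. There is no depth.
- workorder.job_done(): hands the job in, once; it reports no verdict.
Trained networks look in the newest picture that a camera, given by its name, has taken for a name from the list of things; names that differ only in an ending like _2 or _b are one class to them, and where a whole thing is asked for, a point or a joint stands for the part that bears it (a point fixed in the world has none). Each returns a list of dicts, best first, with "conf" (0 to 1); they miss things now and then, are a little off and sometimes report something else, mostly with a low value. They report only what shows in the picture. A call takes as long as a camera call.
- nets.spot_in(camera, query): "box" ([left, top, right, bottom] in pixels, round what is visible of it).
- nets.regions_of(camera, query): "region" (384x512 bool, what is visible of it) and "box" ([left, top, right, bottom] in pixels, round what is visible of it).
- nets.spot_point(camera, query): "xy" ([column, row] in pixels: a listed point, or the origin of a listed thing).
The state is a dict: "t": time; "joint_pos": joint angles; "qvel": joint speeds; "joint_efforts": joint torques, N m; "tcp_pos": TCP position; "tool_rot": TCP orientation; "ft_force": force on the tool from outside, world axes, zero at the start; "moment": the same for the moment, N m; "width": opening from 0.0 (shut) to 1.0 (fully open).
Only numpy, scipy, OpenCV 4.12 (cv2) and the standard library are available. Lean on these libraries where they do the work, as an engineer would, in place of code of your own. Each camera call takes 0.05 s, during which the arm holds its last target.

### The job

On the white pump control unit, turn the black click-stop dial clockwise by exactly four clicks from where it stands now, without running past the fourth click; push its bar round gently with a fingertip, do not grip it. Then press the green start key fully down and let it come up again. Leave the red stop key alone and do not disturb the glassware and the chamber block standing round the unit.

Things in the scene. Friction and masses are not known exactly. Their poses are not given: they have to be found in the camera images.
- console: white pump control unit, a fixed desk case 170 (its x) x 260 (its y) x 80 mm high with a grey-blue panel on its flat level top; origin at the centre of its underside, on the bench. Its -x side is the front and faces the robot, turned by up to 20 degrees. The dial is on its +y half, the two keys on its -y half
- dial_knob: black dial on top of the unit, turning about its vertical axis: a round skirt 76 mm across and 8 mm high with a straight upright bar grip across its middle, 72 mm long, 12 mm thick, 24 mm high above the skirt, and a round hub of 24 mm diameter under the bar. Origin on the axis at the skirt's underside, 82 mm above the bench; z up; x along the bar to its end with the white pointer line
- dial_axis (a point): point on the dial's axis at the height of the skirt's top face (90 mm above the bench); the bar's top is 24 mm higher, the hub's top 22 mm higher
- dial_pointer (a point): point on the end of the bar that has the white line, 36 mm from the axis, 12 mm above the skirt's top face. The bar may be pushed near either end
- dial (a joint): angle of the dial, rad; grows clockwise seen from above. Click stops every 0.5236 rad (30 degrees) from 0 to 4.712; starts at rest on stop 0, 0.524, 1.047 or 1.571. Between stops it resists with up to 0.10 to 0.15 N m (3.5 to 5.3 N at 28 mm from the axis); about half-way it gives and jumps ahead of the finger to the next stop: that is the click. Left alone it stays on its stop
- start (a joint): travel of the green start key, m; 0 up, 0.005 fully down, springs back when released; about 4 N presses it fully down
- start_top (a point): centre of the top face of the round green start key, 32 mm across, nearer the front of the unit; it is pressed straight down by 5 mm
- stop (a joint): travel of the red stop key, m; 0 up, 0.005 down
- stop_top (a point): centre of the top face of the round red stop key, 32 mm across, 70 mm behind the green one; not to be pressed
- reagent_mid (a point): loose amber jar with blue cap, 58 mm across, 115 mm high, standing on the bench by one end of the unit; the point is on its axis, 57 mm above its underside; leave it alone
- beaker_mid (a point): loose glass beaker, 66 mm across, 85 mm high, standing on the bench by the other end of the unit; the point is on its axis, 42 mm above its underside; leave it alone
- half_chamber_mid (a point): loose clear block with white top and two white ports (half of a diffusion chamber), 34 x 56 x 70 mm high, standing on the bench in front of the unit; the point is on its middle line, 30 mm above its underside; leave it alone

How it is judged (in metres and radians):
On the way, in this order (a step that is already met when the one before it is completed fails the run):
1. the dial stands on the fourth click stop clockwise from its start (distance of dial_pointer from where it was at the start of the episode between 0.06 and 0.0645 m and value of joint dial above 1.95 rad and velocity of joint dial between -0.15 and 0.15 rad/s), for 0.2 s.
2. the start key is pressed fully down (value of joint start above 0.004 m), for 0.05 s.
At the end, for the whole second after the job is handed in: the dial rests on the fourth stop clockwise from where it began (within about 7 degrees), the start key has been pressed after that and is up again, the stop key is up, and the jar, beaker and chamber block stand where they stood (within 15 mm) (distance of dial_pointer from where it was at the start of the episode between 0.06 and 0.0645 m and value of joint dial above 1.95 rad and value of joint each of start, stop below 0.001 m and distance of each of reagent_mid, beaker_mid, half_chamber_mid from where it was at the start of the episode below 0.015 m); the robot touches nothing.
It fails at once if the dial is turned past the fourth click (distance of dial_pointer from where it was at the start of the episode above 0.0667 m).
It fails at once if the dial is gripped or forced (over 25 N on it) (contact force between anything else and dial_knob above 25 N).
It fails at once if the red stop key is pressed (value of joint stop above 0.002 m).
It fails at once if the jar, the beaker or the chamber block is pushed about, lifted or knocked over (distance of any of reagent_mid, beaker_mid, half_chamber_mid from where it was at the start of the episode above 0.015 m).
It also fails if it takes over 72 s, if anything falls off the work surface, if the arm or the gripper's body presses on something with over 40 N, if the wrist force passes 120 N, or if a joint passes its speed limit or range.

## Working session

There is one attempt and no reset: what is moved stays moved. The work goes in short steps, Python scripts to look and compute and a tool call to move; the robot and the scene stay as the last step left them, time stands still between calls to the robot, and variables do not carry over. Pictures are saved under pics/ and viewed, and the job is handed in when it is done.

Besides the shell and the picture viewer there is one more tool, called as name(argument=value, ...) on one line, values as JSON. move_arm: Moves the arm, as the interface text tells. Its arguments: {"type":"object","properties":{"steps":{"type":"array","items":{"type":"object","properties":{"translation":{"type":"array","items":{"type":"number"}},"turn":{"type":"number"}}}},"claw":{"type":"number"},"force":{"type":"number"}},"required":["steps"]}

```bash
mkdir -p pics; ls
cat > h.py <<'E'
import numpy as np, cv2
from plant import ctrl, viewer, workorder, nets
def snap(n,tag,s=1.5):
    d=viewer.snapshot(n); im=d["img"][:,:,::-1]
    cv2.imwrite(f"pics/{tag}.png",cv2.resize(im,None,fx=s,fy=s,interpolation=cv2.INTER_CUBIC)); return d
def ray(d,px):
    K=np.array(d["camera_matrix"]);R=np.array(d["R"]);t=np.array(d["t"])
    v=R.T@np.linalg.inv(K)@np.array([px[0],px[1],1.]); return -R.T@t,v
def atz(d,px,z):
    c,v=ray(d,px); return c+v*(z-c[2])/v[2]
def proj(d,X):
    p=np.array(d["camera_matrix"])@(np.array(d["R"])@np.array(X)+np.array(d["t"])); return p[:2]/p[2]
E
python3 - <<'E'
from h import *
print(ctrl.get_obs(), ctrl.tcp_to_tips)
Z=dict(console=0,dial_axis=.09,dial_pointer=.102,start_top=.09,stop_top=.09,reagent_mid=.057,beaker_mid=.042,half_chamber_mid=.03,dial_knob=.082)
for c in ["scene","side","wrist"]:
    d=snap(c,c+"0")
    print(c, "cam at",ray(d,(0,0))[0].round(3))
    for q,z in Z.items():
        for r in nets.spot_point(c,q)[:2]:
            print(q,np.round(r["xy"],1),round(r["conf"],2),atz(d,r["xy"],z).round(4))
E
```

```text
pics
{'t': 0.0, 'joint_pos': array([-7.32106006e+00,  2.79246757e+00,  5.59066177e+00,  9.29345865e+01,
        1.14844629e-03,  8.26764522e+01]), 'qvel': array([ 0.07634486,  0.00494809,  0.04917293,  0.01376439, -0.04585252,
        0.03911761]), 'joint_efforts': array([ 2.96208136e-04, -3.38780022e+01,  3.20016932e+01,  2.03766406e-02,
       -2.11149008e-04,  6.20949692e-06]), 'tcp_pos': array([5.24428369e-01, 7.90420710e-05, 2.52112658e-01]), 'tool_rot': array([-1.79981475e+02,  1.35133273e-01,  2.50818531e-03]), 'ft_force': array([ 0.41664572,  0.09168479, -0.18500767]), 'moment': array([-0.00295563, -0.01963943,  0.03148283]), 'width': 0.9973016969996683} 0.022
scene cam at [ 1.071 -0.115  0.731]
console [272.1 204.2] 0.73 [0.5294 0.051  0.    ]
dial_axis [291. 176.] 0.87 [0.5346 0.0897 0.09  ]
dial_pointer [307.3 163.2] 0.93 [0.5193 0.1301 0.102 ]
start_top [227.  175.3] 0.7 [ 0.4966 -0.0398  0.09  ]
stop_top [231.6 194.9] 0.59 [ 0.5513 -0.0419  0.09  ]
reagent_mid [180.6 214.6] 0.9 [ 0.5476 -0.1506  0.057 ]
beaker_mid [355.2 185.2] 0.93 [0.5583 0.2333 0.042 ]
half_chamber_mi
[... 592 characters left out ...]
0.3922 -0.0112  0.057 ]
beaker_mid [216.3 160.6] 0.64 [0.5602 0.2432 0.042 ]
half_chamber_mid [187.5 240.2] 0.95 [0.3993 0.0235 0.03  ]
dial_knob [230.3 178.7] 0.67 [0.5292 0.0999 0.082 ]
wrist cam at [0.525 0.07  0.374]
console [257.9 126.4] 0.63 [0.5266 0.0507 0.    ]
dial_axis [257.3  85.8] 0.91 [0.5256 0.0943 0.09  ]
dial_axis [152.  154.7] 0.65 [0.4149 0.0263 0.09  ]
dial_pointer [247.   49.7] 0.93 [0.5161 0.1241 0.102 ]
start_top [227.1 212.1] 0.82 [ 0.492 -0.038  0.09 ]
stop_top [289.  214.2] 0.95 [ 0.5612 -0.0405  0.09  ]
reagent_mid [276. 285.] 0.96 [ 0.5513 -0.1557  0.057 ]
half_chamber_mid [156.8 150.1] 0.84 [0.3984 0.0229 0.03  ]
dial_knob [259.5  88.7] 0.7 [0.5278 0.0923 0.082 ]
```

View pics/wrist0.png

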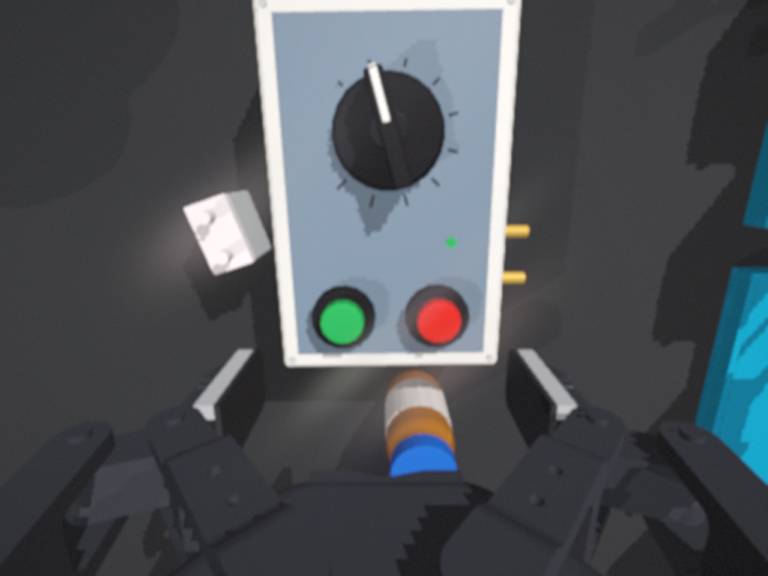

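View pics/scene0.png

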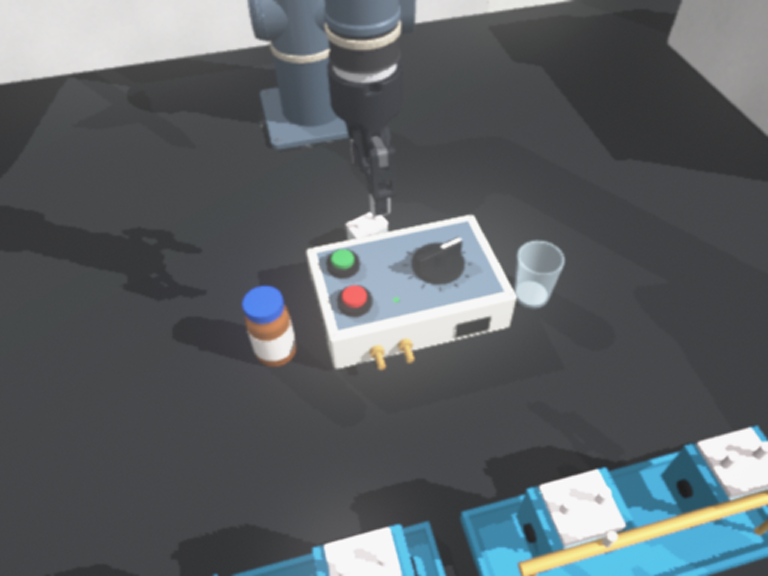

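View pics/side0.png

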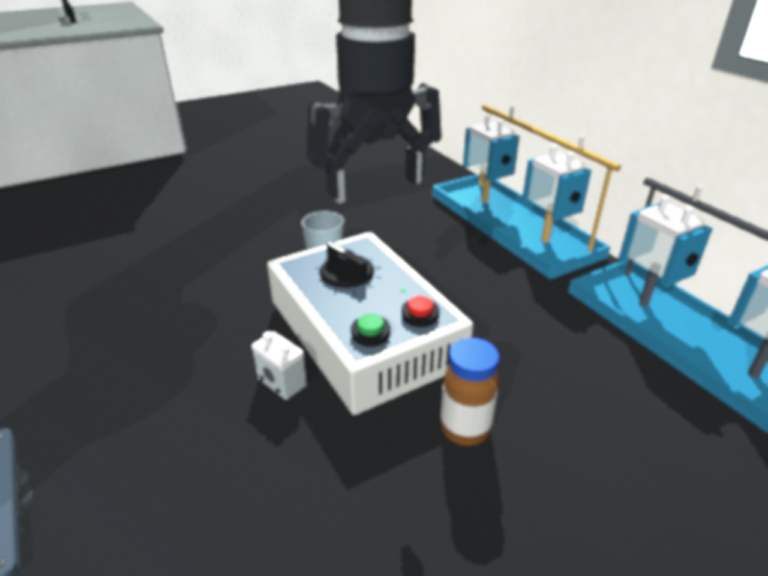

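The wrist view shows the dial at about (259,87) with its pointer up at (248,45). The green key is at (227,213), the red key at (289,213), the chamber block is to the left, and the jar is below between the fingers. I'll refine the dial axis and bar angle, fitting the case edges as a cross-check.

Run:
```python
from h import *
d=viewer.snapshot("wrist"); im=d["img"]
g=im.astype(int)
cv2.imwrite("pics/w1.png",cv2.resize(im[20:150,190:330,::-1],None,fx=5,fy=5,interpolation=cv2.INTER_CUBIC))
for n in ["dial_knob","dial_axis","start_top","stop_top","console"]:
    for r in nets.regions_of("wrist",n)[:1]:
        m=r["region"]; ys,xs=np.nonzero(m); print(n,r["conf"],np.round(r["box"],1),xs.mean().round(1),ys.mean().round(1))
# dark skirt
m=((im.max(2)<75)).astype(np.uint8); m2=np.zeros_like(m); m2[30:140,205:310]=m[30:140,205:310]
n,l,s,c=cv2.connectedComponentsWithStats(m2); i=l[95,250] or l[75,275]; print(s[i])
cn=max(cv2.findContours((l==i).astype(np.uint8),0,1)[0],key=len); print(cv2.fitEllipse(cv2.convexHull(cn)))
K=np.array(d["camera_matrix"])
# green/red blobs
for nm,mm in dict(g=(g[:,:,1]>g[:,:,0]+60)&(g[:,:,1]>g[:,:,2]+40),r=(g[:,:,0]>g[:,:,1]+90)&(g[:,:,2]<90)&(g[:,:,1]<90)).items():
    mm=mm&(np.arange(384)[:,None]<245)
    n,l,s,c=cv2.connectedComponentsWithStats(mm.astype(np.uint8)); j=1+s[1:,4].argmax(); print(nm,s[j],c[j],atz(d,c[j],.09),atz(d,c[j],.095))
# corners
for p in [(256/1.5,2/1.5),(520/1.5,1/1.5),(287/1.5,366/1.5),(497/1.5,363/1.5)]: print(atz(d,p,.08).round(4))
```

```text
dial_knob 0.94 [221.   46.7 295.3 129.6] 258.2 86.6
dial_axis 0.93 [219.9  44.  298.4 126.9] 258.3 86.7
start_top 0.79 [212.8 199.2 244.7 227.8] 228.1 214.5
stop_top 0.62 [277.3 200.3 305.9 227.9] 291.7 213.7
console 0.57 [168.6   0.  355.9 242. ] 259.1 117.0
[ 222   44   74   83 4289]
((258.23638916015625, 86.12438201904297), (72.85184478759766, 80.86714172363281), 176.41879272460938)
g [213 200  30  30 702] [227.71794872 214.17948718] [ 0.49261635 -0.0405014   0.09      ] [ 0.49318331 -0.03855659  0.095     ]
r [278 199  30  30 678] [292.45132743 213.65486726] [ 0.56505982 -0.03981821  0.09      ] [ 0.5643535  -0.03788541  0.095     ]
[0.4438 0.1698 0.08  ]
[0.6096 0.1704 0.08  ]
[ 0.4468 -0.0826  0.08  ]
[ 0.6143 -0.0798  0.08  ]
```

View pics/w1.png

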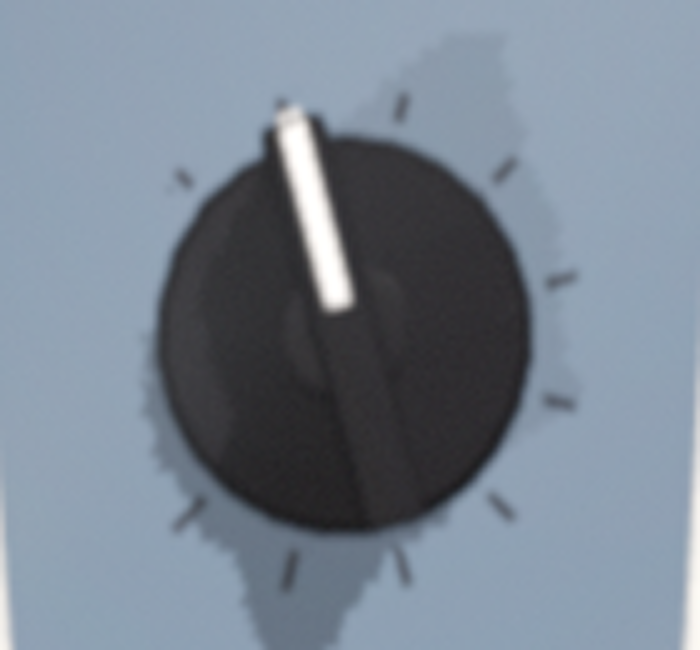

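Run:
```python
from h import *
d=viewer.snapshot("wrist")
f=lambda u,v,z:atz(d,(190+u/5-.4,20+v/5-.4),z)[:2]
T=[(183,178),(283,105),(403,107),(505,170),(562,280),(562,402),(502,507),(405,567),(290,570),(190,515)]
P=np.array([f(*p,.082) for p in T]); 
A=np.c_[2*P,np.ones(10)]; s=np.linalg.lstsq(A,(P**2).sum(1),rcond=None)[0]; c=s[:2]; print("axis ticks",c,np.sqrt(s[2]+c@c))
print(np.degrees(np.arctan2(*(P-c).T[::-1])).round(1))
print("skirt", atz(d,(258.24,86.12),.088))
a,b=f(292,112,.114),f(340,305,.114); print(a,b,np.degrees(np.arctan2(*(a-b)[::-1])),np.linalg.norm(a-c),np.degrees(np.arctan2(*(a-c)[::-1])))
```

```text
axis ticks [0.52676634 0.09162403] 0.04554216467656058
[ 135.2  105.1   75.7   46.5   16.6  -12.9  -43.3  -73.4 -104.5 -134.5]
skirt [0.52647893 0.09421831 0.088     ]
[0.51739965 0.12780404] [0.525749   0.09667272] 105.01328962801561 0.03737282322469679 104.51469751868868
```

move_arm(steps=[{"translation": [0, 0, 0], "turn": -0.15}, {"translation": [0, 0, 0], "turn": -0.3}, {"translation": [0, 0, 0], "turn": -0.45}, {"translation": [0, 0, 0], "turn": -0.6}, {"translation": [0, 0, 0], "turn": -0.73}], claw=1, force=40)

```text
t: 2.35
tcp_pos: [0.525, 0.0, 0.2533]
tool_rot: [-180.0, -0.0, 42.2]
ft_force: [0.4, 0.2, -0.7]
width: 0.143
```

move_arm(steps=[{"translation": [11, -23, 0], "turn": -0.14}, {"translation": [22, -46, 0], "turn": -0.28}, {"translation": [33, -69, 0], "turn": -0.42}, {"translation": [44, -92, 0], "turn": -0.56}, {"translation": [54, -115, 0], "turn": -0.7}])

```text
t: 2.85
tcp_pos: [0.4875, 0.1224, 0.2533]
tool_rot: [180.0, -0.0, 82.6]
ft_force: [-0.1, 0.1, -0.4]
width: -0.001
```

```bash
cat >> h.py <<'E'
AX=np.array([.5267,.0925])
def tool(target,yaw,z):
    "print shift (mm) in current tool axes and turn to reach"
    o=ctrl.get_obs(); p=o["tcp_pos"]; psi=np.radians(o["tool_rot"][2])
    D=np.r_[np.asarray(target)-p[:2], z-p[2]]*1e3
    t=((o["tool_rot"][2]-yaw+180)%360-180)
    print("d",np.round([D[0]*np.cos(psi)+D[1]*np.sin(psi), D[0]*np.sin(psi)-D[1]*np.cos(psi), -D[2]],1),"turn",round(np.radians(t),3), "t",o["t"],"F",o["ft_force"].round(1),o["tcp_pos"].round(4),o["tool_rot"].round(1),o["width"])
def at(bar,gap,r=.038):
    "TCP for bar angle (deg), gap mm between finger face and bar"
    b=np.radians(bar);u=np.array([np.cos(b),np.sin(b)]);n=np.array([-np.sin(b),np.cos(b)])
    return AX+r*u+(.017+gap*1e-3)*n
E
python3 - <<'E'
from h import *
tool(at(105.5,12),105.5,.20)
E
```

```text
d [-0.9  1.2 53.3] turn -0.4 t 2.85 F [-0.1  0.1 -0.4] [0.4875 0.1224 0.2533] [180.   -0.   82.6] -0.000958455727071915
```

move_arm(steps=[{"translation": [0, 0, 20], "turn": -0.13}, {"translation": [-1, 1, 50], "turn": -0.27}, {"translation": [-1, 1, 80], "turn": -0.4}, {"translation": [-1, 1, 103], "turn": -0.4}, {"translation": [-1, 1, 103], "turn": -0.4}])

```text
t: 3.35
tcp_pos: [0.4854, 0.121, 0.1462]
tool_rot: [-179.5, -0.1, 105.5]
ft_force: [0.7, -0.2, -0.3]
width: 0.004
```

Run:
```python
from h import *
for c in ["wrist","side","scene"]:
    d=snap(c,c+"2")
    p=ctrl.get_obs()["tcp_pos"]; print(c,[proj(d,p-[0,0,k])*1.5 for k in (0,.022)])
    if c!="wrist": cx,cy=map(int,proj(d,[.5267,.0925,.1])); cv2.imwrite(f"pics/{c}2c.png",cv2.resize(d["img"][cy-60:cy+60,cx-80:cx+80,::-1],None,fx=4.5,fy=4.5,interpolation=cv2.INTER_CUBIC))
    print([(r["xy"],r["conf"]) for r in nets.spot_point(c,"dial_pointer")[:1]])
tool(at(105.5,0),105.5,.12)
```

```text
wrist [array([382.24118652, 392.51358593]), array([382.50833047, 362.17228607])]
[]
side [array([308.81584131, 224.51559907]), array([310.07857407, 238.90370515])]
[([216.9, 167.8], 0.77)]
scene [array([450.79521554, 205.67324971]), array([449.75120229, 217.26569144])]
[([304.1, 163.0], 0.94)]
d [ 0.3 10.9 32.5] turn -0.0 t 3.65 F [ 1.  -0.6 -0.4] [0.4898 0.1214 0.1525] [179.8   0.  105.5] -0.00014297288589186513
```

View pics/wrist2.png

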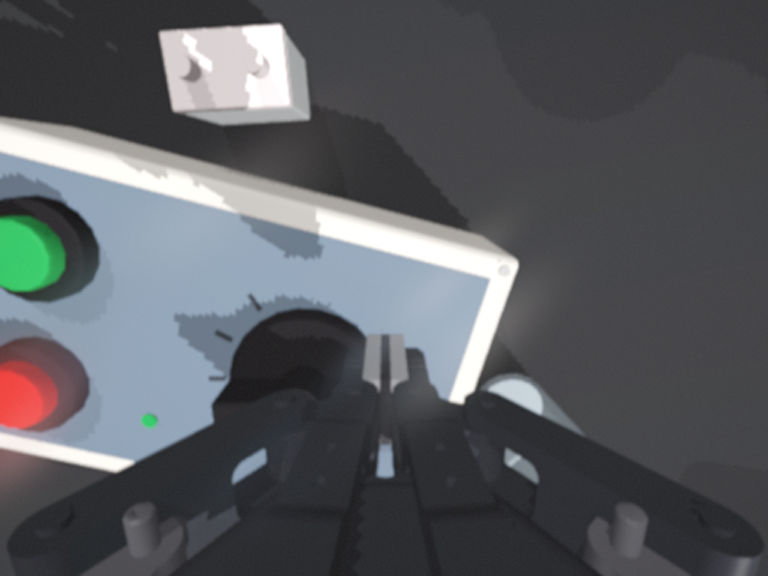

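View pics/side2c.png

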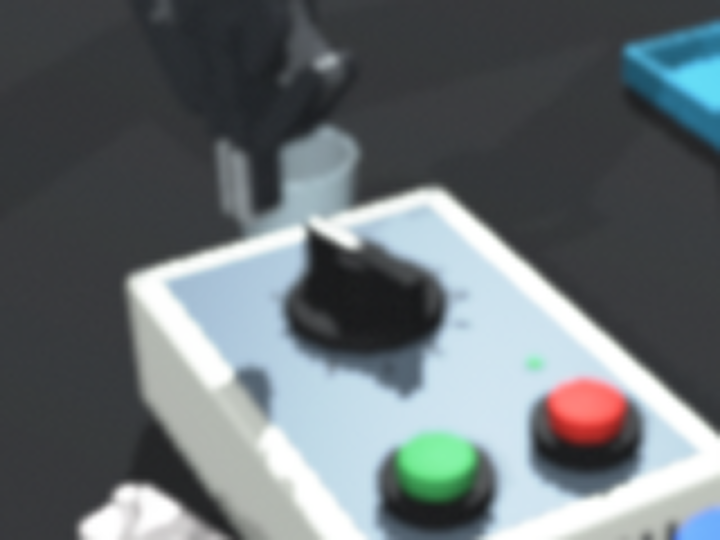

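View pics/scene2c.png

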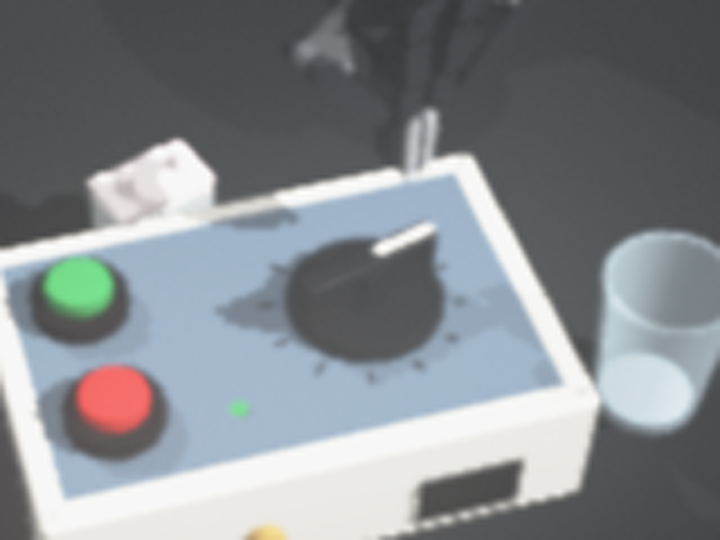

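The side and scene views show the shut fingers just in front of the bar's pointer end: tips at about (240,215) and (420,165) in the crops. The dial hasn't moved. The tips look slightly lower than projected, so I'll check with the arm settled.

Run:
```python
from h import *
for c in ["side","scene"]:
    d=viewer.snapshot(c); p=ctrl.get_obs()["tcp_pos"]; print(p)
    im=np.ascontiguousarray(d["img"][:,:,::-1]); x,y=map(int,proj(d,p)); 
    big=cv2.resize(im[y-40:y+60,x-60:x+60],None,fx=6,fy=6,interpolation=cv2.INTER_CUBIC)
    for k,col in ((0,(0,255,0)),(.022,(0,0,255)),(.0325,(255,0,255))):
        q=(proj(d,p-[0,0,k])-[x-60,y-40])*6+3; cv2.circle(big,tuple(map(int,q)),4,col,-1)
    cv2.imwrite(f"pics/{c}3.png",big)
```

```text
[0.48965793 0.12140254 0.15226295]
[0.48942515 0.12140918 0.15191663]
```

View pics/side3.png

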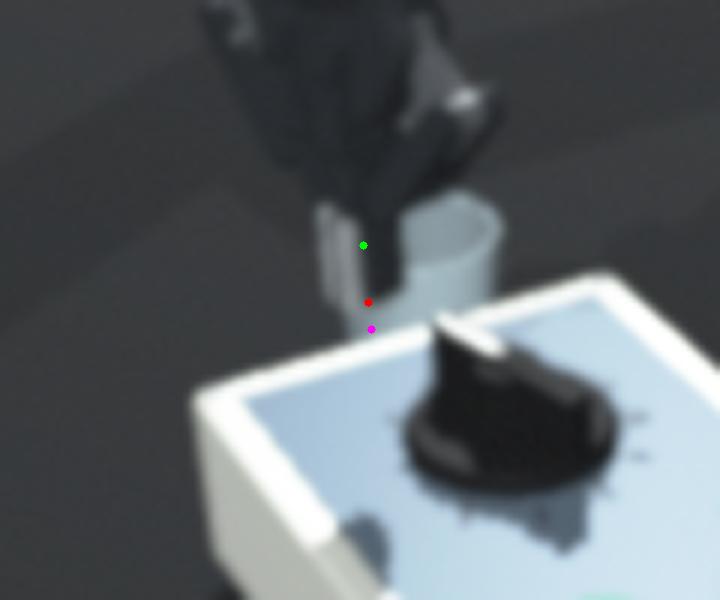

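View pics/scene3.png

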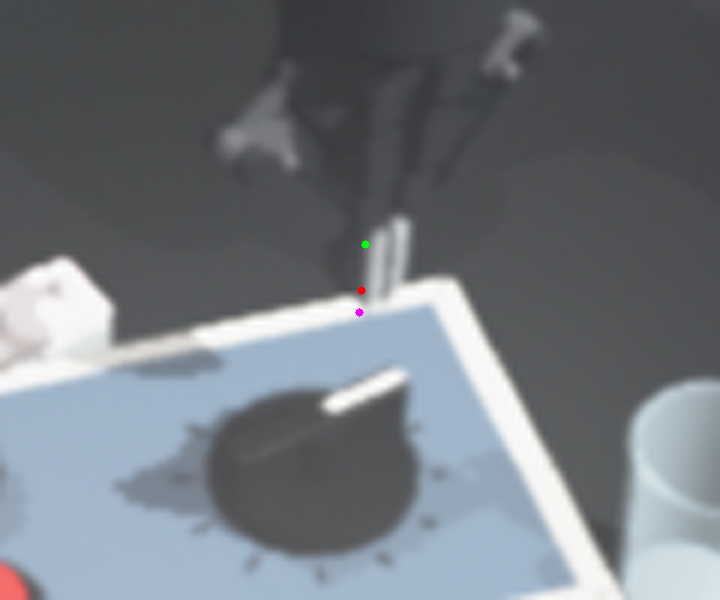

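Tip height agrees at about 22–24 mm below the TCP. I'll descend beside the bar.

move_arm(steps=[{"translation": [0, 0, 10], "turn": 0}, {"translation": [0, 0, 20], "turn": 0}, {"translation": [0, 0, 30], "turn": 0}, {"translation": [0, 0, 30], "turn": 0}, {"translation": [0, 0, 30], "turn": 0}])

```text
t: 4.25
tcp_pos: [0.4888, 0.1213, 0.1209]
tool_rot: [179.9, 0.0, 105.5]
ft_force: [0.1, 0.7, -1.0]
width: 0.003
```

Run:
```python
from h import *
tool(at(105.5,0),105.5,.121)
tool(at(95.5,0),95.5,.121)
tool(at(85.5,0),85.5,.121)
```

```text
d [ 0.1 11.8 -0.1] turn -0.0 t 4.25 F [ 0.1  0.7 -1. ] [0.4888 0.1213 0.1209] [179.9   0.  105.5] 0.002923907899515572
d [ 2.5 18.7 -0.1] turn 0.174 t 4.25 F [ 0.1  0.7 -1. ] [0.4888 0.1213 0.1209] [179.9   0.  105.5] 0.002923907899515572
d [ 3.6 25.9 -0.1] turn 0.349 t 4.25 F [ 0.1  0.7 -1. ] [0.4888 0.1213 0.1209] [179.9   0.  105.5] 0.002923907899515572
```

move_arm(steps=[{"translation": [0, 6, 0], "turn": 0}, {"translation": [0, 10, 0], "turn": 0}, {"translation": [1, 13, 0], "turn": 0.05}, {"translation": [2, 16, 0], "turn": 0.1}, {"translation": [2.5, 18.5, 0], "turn": 0.17}])

```text
t: 4.75
tcp_pos: [0.5054, 0.1284, 0.1213]
tool_rot: [-179.9, 0.0, 95.6]
ft_force: [-4.0, -1.0, 2.6]
width: 0.002
```

Run:
```python
from h import *
for a in (90.5,87.5,84.5): tool(at(a,0),a,.121)
```

```text
d [1.6 4.1 0.3] turn 0.089 t 4.75 F [-4.  -1.   2.6] [0.5054 0.1284 0.1213] [-179.9    0.    95.6] 0.002339485507754132
d [2.2 6.2 0.3] turn 0.141 t 4.75 F [-4.  -1.   2.6] [0.5054 0.1284 0.1213] [-179.9    0.    95.6] 0.002339485507754132
d [2.8 8.3 0.3] turn 0.194 t 4.75 F [-4.  -1.   2.6] [0.5054 0.1284 0.1213] [-179.9    0.    95.6] 0.002339485507754132
```

Contact is at about 4 N, as predicted. Now I'll push through the first click in small rows.

move_arm(steps=[{"translation": [0.8, 2, 0], "turn": 0.05}, {"translation": [1.4, 4, 0], "turn": 0.09}, {"translation": [2, 5.5, 0], "turn": 0.13}, {"translation": [2.4, 7, 0], "turn": 0.16}, {"translation": [2.4, 7, 0], "turn": 0.16}])

```text
t: 5.25
tcp_pos: [0.513, 0.1316, 0.1217]
tool_rot: [180.0, 0.0, 86.4]
ft_force: [0.1, -0.0, -0.3]
width: 0.002
```

```bash
cat >> h.py <<'E'
def look(tag):
    d=snap("scene","tmp"); cx,cy=map(int,proj(d,[.5267,.0925,.1])); cv2.imwrite(f"pics/{tag}.png",cv2.resize(d["img"][cy-50:cy+50,cx-60:cx+60,::-1],None,fx=6,fy=6,interpolation=cv2.INTER_CUBIC))
    im=d["img"][cy-35:cy+35,cx-40:cx+40].astype(int)
    m=(im.min(2)>185).astype(np.uint8); n,l,s,c=cv2.connectedComponentsWithStats(m)
    for j in range(1,n):
        if s[j,4]<8: continue
        ys,xs=np.nonzero(l==j); P=np.array([atz(d,(x+cx-40,y+cy-35),.114)[:2] for x,y in zip(xs,ys)])
        mu=P.mean(0); w=np.linalg.svd(P-mu)[2][0]; w=w*np.sign(w@(mu-AX))
        print("white",s[j,4],"mean r",np.linalg.norm(mu-AX).round(4),"pos ang",np.degrees(np.arctan2(*(mu-AX)[::-1])).round(1),"line ang",np.degrees(np.arctan2(*w[::-1])).round(1))
    print([(np.degrees(np.arctan2(*(atz(d,r["xy"],.102)[:2]-AX)[::-1])).round(1),round(r["conf"],2)) for r in nets.spot_point("scene","dial_pointer")[:1]])
E
python3 - <<'E'
from h import *
look("c1")
for a in (75.5,65.5,58): tool(at(a,0),a,.121)
E
```

```text
white 219 mean r 0.0675 pos ang -143.0 line ang -106.8
white 169 mean r 0.0655 pos ang 75.4 line ang -1.5
white 41 mean r 0.0207 pos ang 76.5 line ang 76.4
white 165 mean r 0.104 pos ang 10.9 line ang 83.3
[(np.float64(78.9), 0.83)]
d [2.4 7.  0.5] turn 0.191 t 5.35 F [ 0.3 -0.2 -0.8] [0.5126 0.1315 0.1215] [-1.80e+02  1.00e-01  8.65e+01] 0.0006027104680555622
d [ 3.5 14.2  0.5] turn 0.366 t 5.35 F [ 0.3 -0.2 -0.8] [0.5126 0.1315 0.1215] [-1.80e+02  1.00e-01  8.65e+01] 0.0006027104680555622
d [ 3.4 19.6  0.5] turn 0.497 t 5.35 F [ 0.3 -0.2 -0.8] [0.5126 0.1315 0.1215] [-1.80e+02  1.00e-01  8.65e+01] 0.0006027104680555622
```

View pics/c1.png

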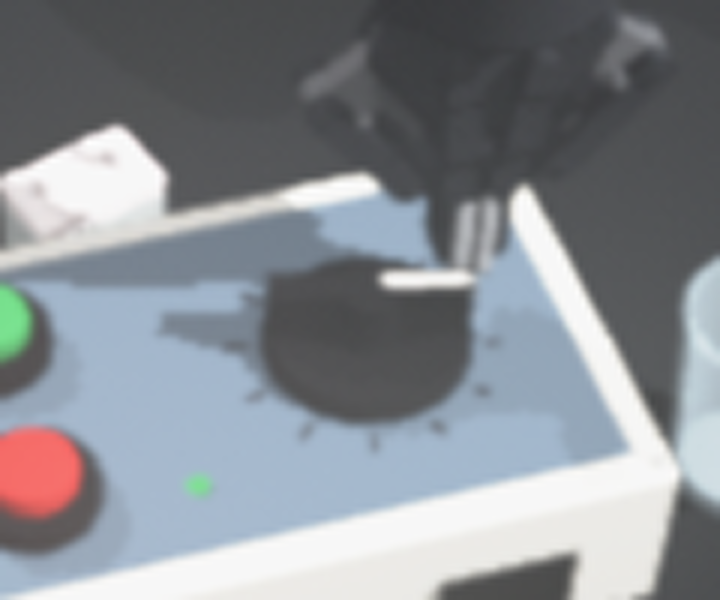

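One click so far: the white line at about (425,280) reads 76.4°, and there is no force on the finger. Second click next.

move_arm(steps=[{"translation": [2.2, 6, 0], "turn": 0.17}, {"translation": [3, 10, 0.3], "turn": 0.27}, {"translation": [3.4, 14, 0.5], "turn": 0.36}, {"translation": [3.4, 17, 0.5], "turn": 0.44}, {"translation": [3.4, 19.5, 0.5], "turn": 0.5}])

```text
t: 5.85
tcp_pos: [0.5318, 0.1343, 0.1212]
tool_rot: [-179.9, 0.0, 57.7]
ft_force: [-0.7, 1.1, 0.6]
width: -0.001
```

Run:
```python
from h import *
tool(at(57,0),57,.121)
look("c2")
for a in (45.5,35.5,27.5): tool(at(a,0),a,.121)
```

```text
d [0.2 1.5 0.2] turn 0.013 t 5.85 F [-0.7  1.1  0.6] [0.5318 0.1343 0.1212] [-179.9    0.    57.7] -0.0013580284704379376
white 264 mean r 0.0652 pos ang -143.2 line ang -105.9
white 12 mean r 0.0716 pos ang 118.5 line ang 155.4
white 121 mean r 0.0693 pos ang 66.3 line ang -3.3
white 36 mean r 0.0209 pos ang 62.0 line ang 59.5
white 165 mean r 0.104 pos ang 10.9 line ang 83.3
[(np.float64(67.6), 0.59)]
d [2.7 8.5 0.2] turn 0.216 t 5.95 F [-0.3 -0.8 -0.3] [0.5326 0.1338 0.1212] [180.    0.   57.9] 2.420792805606578e-05
d [ 3.5 15.7  0.2] turn 0.39 t 5.95 F [-0.3 -0.8 -0.3] [0.5326 0.1338 0.1212] [180.    0.   57.9] 2.420792805606578e-05
d [ 3.3 21.5  0.2] turn 0.53 t 5.95 F [-0.3 -0.8 -0.3] [0.5326 0.1338 0.1212] [180.    0.   57.9] 2.420792805606578e-05
```

View pics/c2.png

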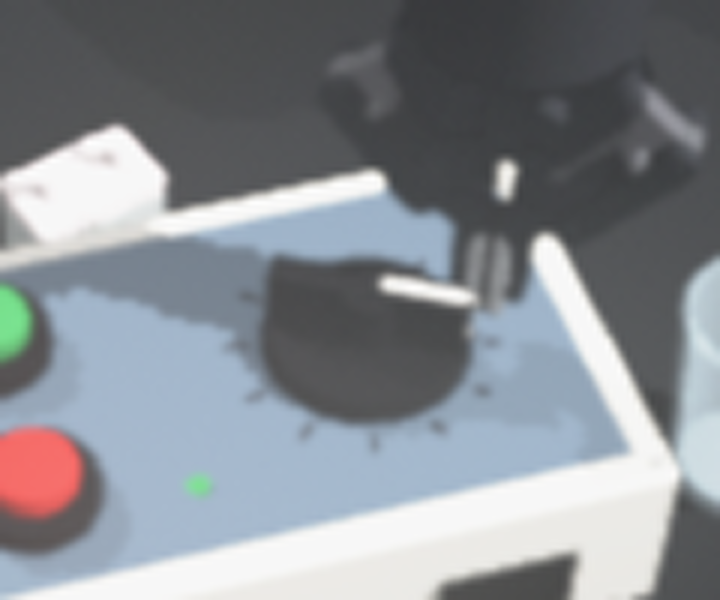

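Run:
```python
from h import *
look("c2b")
```

```text
white 266 mean r 0.0653 pos ang -142.8 line ang -105.9
white 11 mean r 0.0711 pos ang 118.1 line ang 154.8
white 119 mean r 0.0694 pos ang 65.9 line ang -3.2
white 37 mean r 0.0223 pos ang 51.8 line ang 48.7
white 165 mean r 0.104 pos ang 10.9 line ang 83.3
[(np.float64(53.0), 0.73)]
```

View pics/c2b.png

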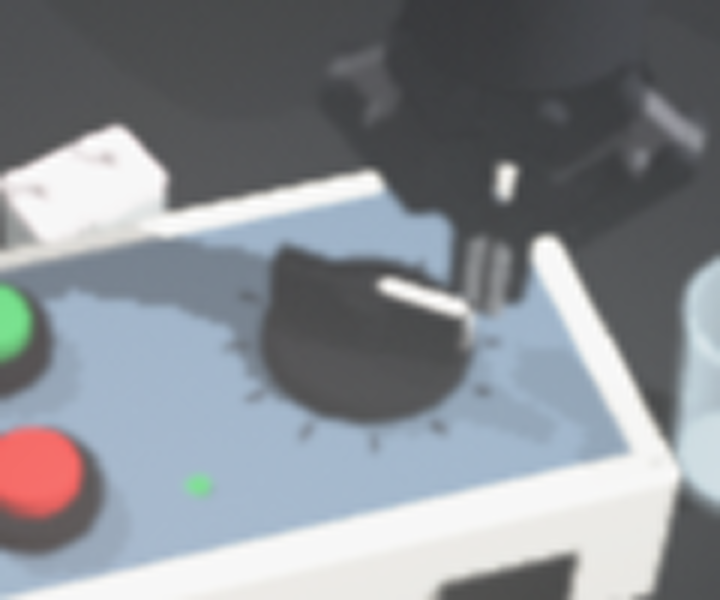

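The second click is done: the line runs from (385,287) to (465,312), about 48°, still settling. Third click next.

move_arm(steps=[{"translation": [2.5, 7, 0], "turn": 0.18}, {"translation": [3, 11, 0.1], "turn": 0.28}, {"translation": [3.5, 15, 0.2], "turn": 0.38}, {"translation": [3.4, 18.5, 0.2], "turn": 0.46}, {"translation": [3.3, 21, 0.2], "turn": 0.52}])

```text
t: 6.55
tcp_pos: [0.5518, 0.1262, 0.1211]
tool_rot: [-179.9, 0.0, 28.1]
ft_force: [0.4, 1.6, 0.7]
width: 0.001
```

Run:
```python
from h import *
tool(at(28,0),28,.121)
look("c3a");look("c3b");look("c3")
for a in (15.5,5.5,-2): tool(at(a,0),a,.121)
```

```text
d [0.  0.9 0.1] turn 0.001 t 6.55 F [0.4 1.6 0.7] [0.5518 0.1262 0.1211] [-179.9    0.    28.1] 0.0013749844708488433
white 275 mean r 0.0646 pos ang -143.1 line ang -104.7
white 11 mean r 0.0181 pos ang 34.9 line ang 29.9
white 56 mean r 0.0767 pos ang 55.1 line ang -9.9
white 166 mean r 0.1039 pos ang 10.9 line ang 83.2
[(np.float64(31.4), 0.59)]
white 276 mean r 0.0652 pos ang -142.3 line ang -104.4
white 12 mean r 0.0182 pos ang 25.5 line ang 21.0
white 55 mean r 0.0768 pos ang 55.0 line ang -10.1
white 10 mean r 0.0438 pos ang 14.9 line ang -19.1
white 165 mean r 0.1039 pos ang 10.8 line ang 83.0
[(np.float64(17.8), 0.6)]
white 274 mean r 0.0652 pos ang -142.4 line ang -104.5
white 12 mean r 0.0196 pos ang 19.3 line ang 17.5
white 56 mean r 0.0767 pos ang 55.1 line ang -9.9
white 8 mean r 0.0453 pos ang 8.2 line ang -25.0
white 164 mean r 0.104 pos ang 10.8 line ang 83.1
[(np.float64(24.3), 0.78)]
d [ 3.2  8.7 -0.2] turn 0.221 t 6.85 F [0.3 0.1 0.4] [0.5518 0.1252 0.1208] [1.799e+02 1.000e-01 2.820e+01] 0.005484707406322125
d [ 4.  15.9 -0.2] turn 0.396 t 6.85 F [0.3 0.1 0.4] [0.5518 0.1252 0.1208] [1.799e+02 1.000e-01 2.820e+01] 0.005484707406322125
d [ 3.8 21.3 -0.2] turn 0.527 t 6.85 F [0.3 0.1 0.4] [0.5518 0.1252 0.1208] [1.799e+02 1.000e-01 2.820e+01] 0.005484707406322125
```

View pics/c3.png

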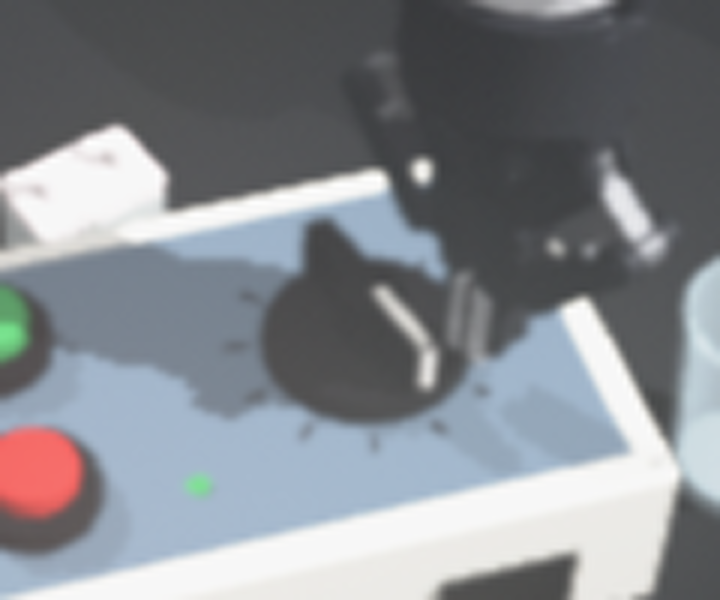

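Three clicks: the line is now at about 17°, from (380,290) to (430,350), then down the end face. I'll do the fourth the same way.

move_arm(steps=[{"translation": [3, 7, 0], "turn": 0.18}, {"translation": [3.6, 11, 0], "turn": 0.28}, {"translation": [4, 15, 0], "turn": 0.38}, {"translation": [4, 18, 0], "turn": 0.45}, {"translation": [3.9, 20.5, 0], "turn": 0.51}])

```text
t: 7.35
tcp_pos: [0.5651, 0.1101, 0.1209]
tool_rot: [-179.9, -0.0, -1.1]
ft_force: [0.3, 1.6, -0.1]
width: 0.001
```

Run:
```python
from h import *
tool(at(-1.5,0),-1.5,.121)
look("c4a");look("c4b");look("c4c");look("c4")
tool(at(-1.5,12),-1.5,.121)
```

```text
d [ 0.1  1.6 -0.1] turn 0.007 t 7.35 F [ 0.3  1.6 -0.1] [0.5651 0.1101 0.1209] [-179.9   -0.    -1.1] 0.0008736766211022886
white 285 mean r 0.0639 pos ang -143.5 line ang -103.1
white 122 mean r 0.0674 pos ang 67.3 line ang 1.3
white 17 mean r 0.0186 pos ang 7.3 line ang 2.4
white 161 mean r 0.1041 pos ang 10.8 line ang 83.2
[(np.float64(-5.1), 0.81)]
white 280 mean r 0.0647 pos ang -142.9 line ang -103.7
white 133 mean r 0.067 pos ang 67.1 line ang 1.8
white 14 mean r 0.0184 pos ang 3.5 line ang -0.4
white 161 mean r 0.1041 pos ang 10.8 line ang 83.2
[(np.float64(-0.0), 0.65)]
white 279 mean r 0.0647 pos ang -142.9 line ang -103.7
white 131 mean r 0.0671 pos ang 67.2 line ang 1.7
white 13 mean r 0.0198 pos ang -8.8 line ang -14.9
white 161 mean r 0.1041 pos ang 10.8 line ang 83.2
[(np.float64(-9.1), 0.85)]
white 280 mean r 0.0647 pos ang -142.8 line ang -103.6
white 131 mean r 0.0671 pos ang 67.2 line ang 1.7
white 14 mean r 0.0198 pos ang -9.8 line ang -14.7
white 161 mean r 0.1041 pos ang 10.8 line ang 83.2
[(np.float64(-16.4), 0.58)]
d [  0.4 -11.6  -0.2] turn 0.009 t 7.75 F [0.1 0.5 0.1] [0.5648 0.1089 0.1208] [179.9   0.   -1. ] -0.00028309272758429135
```

View pics/c4.png

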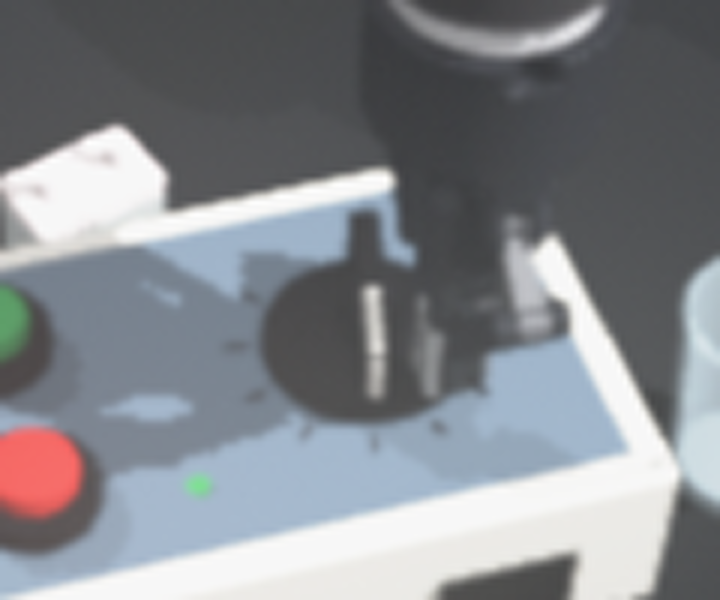

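The fourth click is in. The white line points straight at the target tick at (375,440), about −14°, so roughly 119° in total. I'll back off and lift.

move_arm(steps=[{"translation": [1, -8, 0], "turn": 0}, {"translation": [1, -14, -5], "turn": 0}, {"translation": [1, -14, -25], "turn": 0}, {"translation": [1, -14, -45], "turn": 0}, {"translation": [1, -14, -60], "turn": 0}])

```text
t: 8.25
tcp_pos: [0.5666, 0.1237, 0.1826]
tool_rot: [179.9, -0.1, -1.0]
ft_force: [0.4, 0.4, -0.2]
width: 0.0
```

Run:
```python
from h import *
look("c5")
tool((.4926,-.0395),0,.16)
d=viewer.snapshot("scene")
for c,z in (("scene",.09),("side",.09)):
    d=viewer.snapshot(c); g=d["img"].astype(int)
    for nm,mm in dict(g=(g[:,:,1]>g[:,:,0]+50)&(g[:,:,1]>g[:,:,2]+35),r=(g[:,:,0]>g[:,:,1]+90)&(abs(g[:,:,1]-g[:,:,2])<40)).items():
        n,l,s,q=cv2.connectedComponentsWithStats(mm.astype(np.uint8)); j=1+s[1:,4].argmax(); print(c,nm,s[j],atz(d,q[j],.09).round(4),atz(d,q[j],.1).round(4))
```

```text
white 15 mean r 0.1204 pos ang 118.6 line ang 161.3
white 344 mean r 0.056 pos ang -153.9 line ang -98.2
white 113 mean r 0.07 pos ang 64.8 line ang -3.7
white 41 mean r 0.0248 pos ang -11.5 line ang -16.0
white 166 mean r 0.104 pos ang 11.0 line ang 83.6
[(np.float64(-19.2), 0.64)]
d [-72.5 164.3  24.3] turn -0.017 t 8.35 F [0.3 0.1 0.2] [0.5679 0.1236 0.1843] [180.   -0.3  -1. ] 0.0011200052865000135
scene g [221 167  15  11 124] [ 0.4878 -0.0354  0.09  ] [ 0.4969 -0.0367  0.1   ]
scene r [228 191  16  14 176] [ 0.5592 -0.0348  0.09  ] [ 0.5672 -0.036   0.1   ]
side g [238 210  18  14 203] [ 0.4952 -0.0341  0.09  ] [ 0.4895 -0.0449  0.1   ]
side r [272 198  17  13 178] [ 0.5668 -0.0324  0.09  ] [ 0.5595 -0.0433  0.1   ]
```

View pics/c5.png

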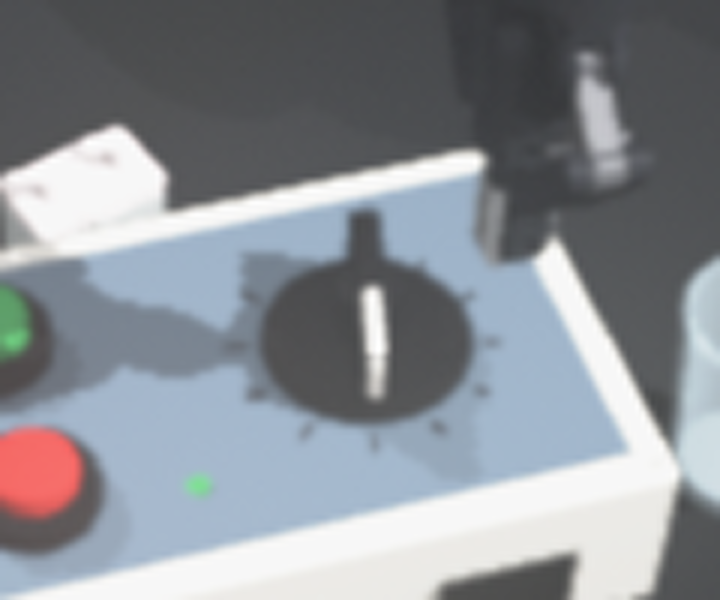

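The three views intersect with the green key's top at (0.4926, −0.038, 0.095). I'll go there at this height.

move_arm(steps=[{"translation": [-18, 41, 0], "turn": 0}, {"translation": [-36, 82, 0], "turn": 0}, {"translation": [-54, 122, 0], "turn": 0}, {"translation": [-72.5, 163, 0], "turn": 0}, {"translation": [-72.5, 163, 0], "turn": 0}])

```text
t: 9.0
tcp_pos: [0.4877, -0.0424, 0.1788]
tool_rot: [179.8, 0.3, -1.4]
ft_force: [0.6, 0.4, 1.3]
width: 0.004
```

move_arm(steps=[{"translation": [0, 0, 15], "turn": 0}, {"translation": [0, 0, 30], "turn": 0}, {"translation": [0, 0, 45], "turn": 0}, {"translation": [0, 0, 52], "turn": 0}, {"translation": [0, 0, 52], "turn": 0}])

```text
t: 9.5
tcp_pos: [0.4862, -0.0416, 0.1245]
tool_rot: [179.9, 0.5, -1.3]
ft_force: [0.1, 0.6, -0.4]
width: 0.002
```

Run:
```python
from h import *
tool((.4926,-.038),0,.115)
snap("side","s5",2);d=snap("wrist","w5")
im=viewer.snapshot("side"); c=proj(im,[.4926,-.038,.1]); x,y=map(int,c); cv2.imwrite("pics/s5c.png",cv2.resize(im["img"][y-50:y+50,x-60:x+60,::-1],None,fx=6,fy=6))
```

```text
d [ 6.3 -3.8  9.5] turn -0.023 t 9.5 F [ 0.1  0.6 -0.4] [ 0.4862 -0.0416  0.1245] [179.9   0.5  -1.3] 0.001805637659148776
```

View pics/s5c.png

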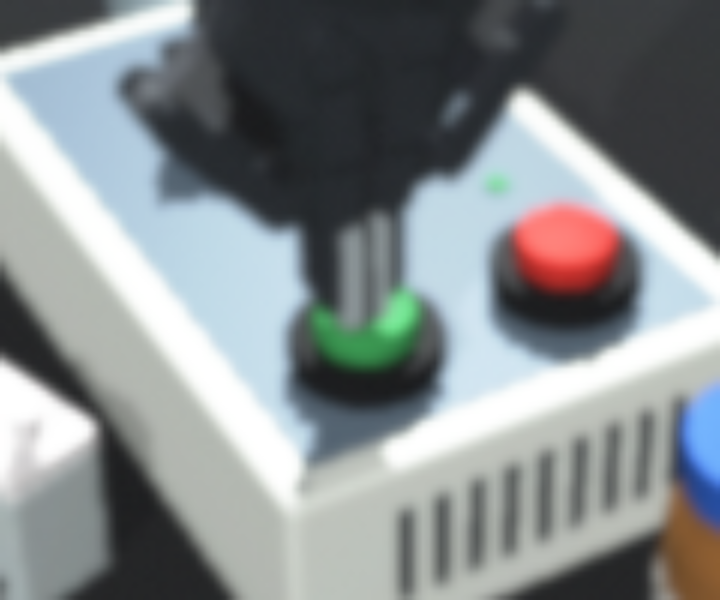

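The tip is just over the green key at (365,330), with the red key well clear at (565,245). I'll centre it and press slowly.

move_arm(steps=[{"translation": [3, -2, 0], "turn": 0}, {"translation": [5, -3, 2], "turn": 0}, {"translation": [5, -3, 5], "turn": 0}, {"translation": [5, -3, 8], "turn": 0}, {"translation": [5, -3, 10], "turn": 0}])

```text
t: 10.15
tcp_pos: [0.4938, -0.0394, 0.1179]
tool_rot: [179.8, 0.1, -1.3]
ft_force: [0.1, 1.6, 12.3]
width: -0.003
```

Run:
```python
from h import *
im=viewer.snapshot("side"); c=proj(im,[.4926,-.038,.1]); x,y=map(int,c); cv2.imwrite("pics/s6c.png",cv2.resize(im["img"][y-50:y+50,x-60:x+60,::-1],None,fx=6,fy=6))
tool((.4926,-.038),0,.115)
```

```text
d [-1.1 -1.3  3.1] turn -0.023 t 10.2 F [1.5 0.5 3.8] [ 0.4937 -0.0393  0.1181] [ 1.798e+02  1.000e-01 -1.300e+00] 0.0009386714316763078
```

View pics/s6c.png

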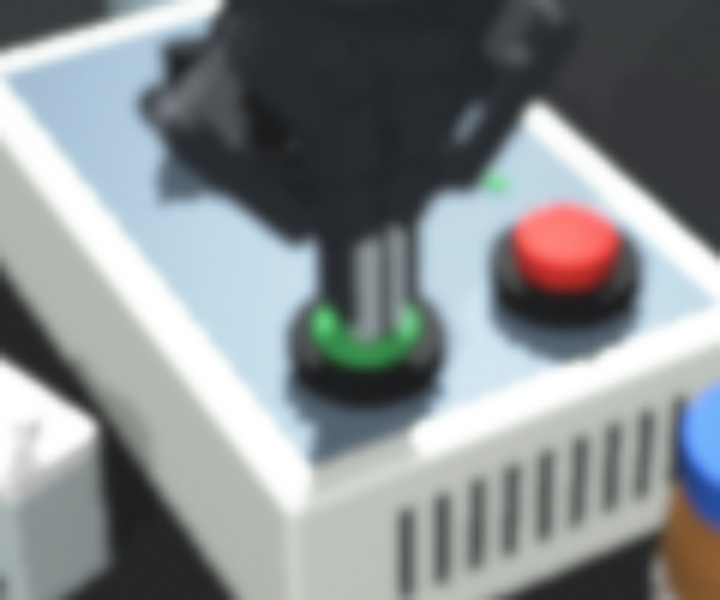

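The key is visibly down, but the force has settled to about 4 N. I'll press a bit further to be sure it bottoms.

move_arm(steps=[{"translation": [0, 0, 2], "turn": 0}, {"translation": [0, 0, 4], "turn": 0}, {"translation": [0, 0, 5], "turn": 0}, {"translation": [0, 0, 5], "turn": 0}, {"translation": [0, 0, 5], "turn": 0}])

```text
t: 10.7
tcp_pos: [0.4939, -0.0394, 0.1178]
tool_rot: [179.8, -0.0, -1.3]
ft_force: [-7.2, 1.5, 18.8]
width: -0.0
```

It's bottomed: 19 N with no further travel. Now I'll lift off.

move_arm(steps=[{"translation": [0, 0, -6], "turn": 0}, {"translation": [0, 0, -20], "turn": 0}, {"translation": [0, 0, -45], "turn": 0}, {"translation": [0, 0, -75], "turn": 0}, {"translation": [0, 0, -100], "turn": 0}])

```text
t: 11.2
tcp_pos: [0.4936, -0.0391, 0.2189]
tool_rot: [179.8, 0.0, -1.3]
ft_force: [1.2, 0.1, 1.3]
width: 0.005
```

move_arm(steps=[{"translation": [0, 0, -20], "turn": 0}, {"translation": [0, 0, -20], "turn": 0}, {"translation": [0, 0, -20], "turn": 0}, {"translation": [0, 0, -20], "turn": 0}, {"translation": [0, 0, -20], "turn": 0}])

```text
t: 11.7
tcp_pos: [0.4928, -0.0389, 0.2371]
tool_rot: [179.8, 0.2, -1.3]
ft_force: [0.1, 0.7, -0.5]
width: 0.002
```

Run:
```python
from h import *
look("c7"); tool((0.5,0),0,.2)
for c in ["scene","side"]:
    d=snap(c,c+"7")
    for q,z in dict(reagent_mid=.057,beaker_mid=.042,half_chamber_mid=.03).items():
        for r in nets.spot_point(c,q)[:1]: print(c,q,np.round(r["xy"],1),atz(d,r["xy"],z).round(4))
```

```text
white 561 mean r 0.0304 pos ang 161.7 line ang -118.4
white 41 mean r 0.0248 pos ang -11.5 line ang -16.0
white 164 mean r 0.1041 pos ang 11.3 line ang 83.7
[(np.float64(-25.1), 0.57)]
d [  6.1 -39.1  37.5] turn -0.023 t 11.8 F [-0.3  0.1 -0.6] [ 0.493  -0.0389  0.2375] [179.8   0.2  -1.3] 0.003316424541673469
scene reagent_mid [179.7 216. ] [ 0.5507 -0.1529  0.057 ]
scene beaker_mid [355.9 187.2] [0.5641 0.2324 0.042 ]
scene half_chamber_mid [243.8 157.5] [0.3976 0.018  0.03  ]
side reagent_mid [311.7 264.1] [ 0.5488 -0.1609  0.057 ]
side beaker_mid [215.9 163.5] [0.5537 0.2312 0.042 ]
side half_chamber_mid [185.6 242.5] [0.3939 0.0194 0.03  ]
```

View pics/scene7.png

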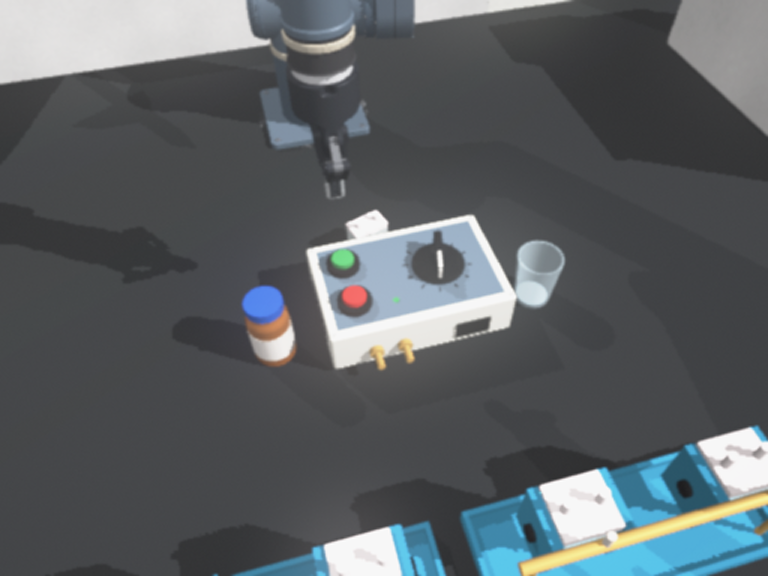

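View pics/side7.png

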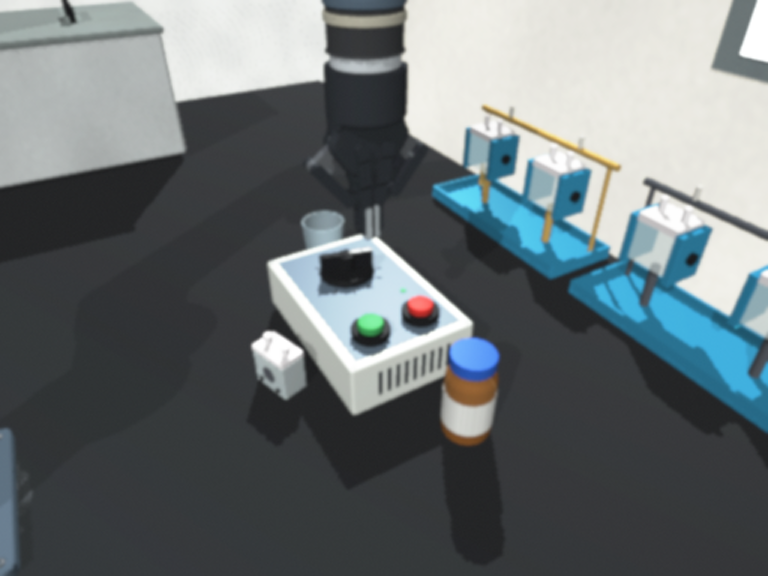

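The dial points at the fourth tick, at (440,262) in the scene view. Both keys are up, the jar, beaker and block haven't moved, and the arm is clear. Handing in.

Run:
```python
from h import *
print(workorder.job_done())
```

```text
the job is handed in; nothing more can be done
None
```

I turned the dial four clicks clockwise with the shut fingertips pushing on its bar, checking each click by camera. Then I pressed the green start key until it bottomed and let it up. The job was handed in at about 12 s of the 72 s allowed; it gave no verdict.

- **Dial:** the bar went from about 105° to between −12° and −16° (a turn of 117–121° against 120°), and the white line points at the fourth tick. The forces I read while pushing, at the end of each move, were about 4 N or less. The pointer network read −19° and −25° on the last looks, but with low confidence (about 0.6), so I relied on the measured white line and the tick.
- **Start key:** with 19 N on it there was no further travel, and the last pictures show it up again. I had no direct reading of its travel.
- **Everything else:** the red key was never touched and is up. The jar, beaker and chamber block look unmoved in both views. Their measured positions repeat within detector noise: mostly under 7 mm, with the block in the scene view and the beaker in the side view about 14 mm off their first readings. The arm ended clear, with its tips about 0.2 m above the bench.

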